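# Complete and close a layer of screw boxes on the packing board

## Task

Finish the layer on the packing board: set the loose white-and-blue box down flat on the board as the third of the front row, parallel to the two already there and against the yellow row behind it. Then slide the orange grip along the track until the blue end stop is up to the red line and snug against that box, so that no gaps are left in the front row; push gently, without crushing the boxes, keep the layer in its pattern and leave the other things on the table alone.

Things in the scene. Friction and masses are not known exactly. Their poses are not given: they have to be found in the camera images.
- packing_board: Plywood board fixed on the table, 220 (x) x 400 (y) x 18 mm; origin: centre of underside. On it 30 mm high rails: back (inner face x = +94 mm), end (inner face y = +186 mm); track along its -x edge (x = -110 to -74 mm, 14 mm high). Front row: three white-and-blue boxes, short sides along y, x = -62 to +33 mm, third place empty; behind it two yellow boxes, long sides along y, x = +34.5 to +92.5 mm.
- end_stop (a joint): Position of the sliding end stop along the board's +y, m, 0 (fully open) to 0.150; starts at 0 to 0.035. The jaw's face that meets the boxes is at board y = -0.124 + value: at 0.124 it is at the red line and the three front boxes just fill the space to the end rail. About 3 N of friction; stays where it is left.
- stop_grip (a point): Top centre of the stop's orange grip, a block 34 (x) x 24 (y) x 46 mm on the black carriage (52 x 60 mm) on the track; 78 mm above the slab's top face (the block's foot 33 mm above it) and 32 mm to -y of the jaw's face. The blue jaw reaches from the carriage across the board, 10 mm thick, top 33 mm above the slab. Push the grip on its -y side.
- stop_face (a point): Point on the jaw's box-side (+y) face, above the track, 18 mm above the slab's top face.
- red_line (a point): Centre of the red line across the track: where the jaw's face belongs when the layer is closed.
- slot_a3 (a point): Third place of the front row, a point on the slab's top face in the packing board's frame: where the underside centre of that box belongs in the closed layer. Board x = -14.5, y = +31 mm.
- slot_a1 (a point): First place of the front row, at the end rail, a point on the slab's top face in the packing board's frame: where the underside centre of that box belongs in the closed layer. 
- slot_a2 (a point): Second place of the front row, a point on the slab's top face in the packing board's frame: where the underside centre of that box belongs in the closed layer. 
- slot_b1 (a point): First place of the yellow back row, at the end rail, a point on the slab's top face in the packing board's frame: where the underside centre of that box belongs in the closed layer. 
- slot_b2 (a point): Second place of the yellow back row, a point on the slab's top face in the packing board's frame: where the underside centre of that box belongs in the closed layer. 
- box_a3: The loose box, lying on the table to the left of the board: 62 x 95 x 40 mm (x, y, z) card box of screws, white and dark blue, 0.2 to 0.4 kg; origin at the centre of its underside, long side along its y. Grasp it across its 62 mm side.
- box_a1: Front row, first box, lying on the board: 62 x 95 x 40 mm (x, y, z) card box of screws, white and dark blue, 0.2 to 0.4 kg; origin at the centre of its underside, long side along its y. 
- box_a2: Front row, second box, lying on the board: 62 x 95 x 40 mm (x, y, z) card box of screws, white and dark blue, 0.2 to 0.4 kg; origin at the centre of its underside, long side along its y. 
- box_b1: Back row, first box, lying on the board: 58 x 90 x 35 mm (x, y, z) yellow card box of screws; origin at the centre of its underside, long side along its y as the board's. 
- box_b2: Back row, second box, lying on the board: 58 x 90 x 35 mm (x, y, z) yellow card box of screws; origin at the centre of its underside, long side along its y as the board's. 
- spare_yellow: Spare box that is not needed, lying on the table to the left of the board, near the loose white-and-blue one: 58 x 90 x 35 mm (x, y, z) yellow card box of screws; origin at the centre of its underside, long side along its y. 
- tape_measure: Yellow and black pocket tape measure, 36 x 87 x 64 mm, standing on the table at the left; origin at the centre of its underside.

How it is judged:
By the outcome, as a careful person would: the job done as asked, in the order asked, and still so for the second after the job is handed in, with the robot touching nothing.
It also fails if it takes over 48 s, if anything falls off the work surface, if the arm or the gripper's body presses on something with over 40 N, if the wrist force passes 120 N, or if a joint passes its speed limit or range.

## Robot

A 6-joint arm with a two-finger parallel gripper is mounted at the origin on a cart in front of the work surface, level with it; the furniture and walls round the work are solid. World frame = base frame: x ahead of the robot, y to its left, z up, the work surface at z = 0. Lengths are in m, angles in rad, forces in N, time in s.
With the tool pointing down it reaches from about 0.3 to 0.875 m from the base axis. Payload 6.4 kg.
Tool frame: the origin (TCP) lies on the centre line of the jaws, within the pads' length; the fingertips stand 8 mm ahead of it and the grasp point (between the pads) lies 11 mm behind it; z points along the fingers, y is the line along which they close (so a half turn about z gives the same grasp; the last joint's range is limited). The gripper opens to 85 mm and grips with 20 to 120 N. Pads are 22 mm wide; open, the fingers measure 114 mm over their backs; the gripper's body (76 mm by 85 mm) begins 54 mm behind the grasp point. The pads swing forward as they close: fully open they stand 13 mm farther back than shut.
Start: joints at [1.04, 0.181, 1.607, -0, 1.354, -0.206], TCP at [0.183, 0.545, 0.239] pointing down, gripper open.
Joint ranges: [-2.99, 2.99], [-0.89, 2.07], [0.3, 2.58], [-1.14, 4.28], [0, 2.63], [-3.12, 3.12]. Speed limits (rad/s): [2.57, 2.57, 3.01, 3.14, 3.14, 3.14].

## Interface

Orientations are given as a unit quaternion [w, x, y, z].
In Python, from bench import ctrl gives the robot as it stands.
- The arm moves only by the shell command python3 -m handwheel 'ROWS' [OPENING]. ROWS is JSON, a list that holds one entry, the list of rows, each a list of 4 numbers: the shift along the tool's x, y, z each as a share of 20 cm, from -1 to 1, then the turn about the tool's z as a share of 1.5 rad, from -1 to 1. In form: [[[x, y, z, twist], ...]]. A call has 1 to 10 rows; each row is the pose to reach, as a shift and turn from the pose commanded when the call began, along the tool's axes at that moment; what a row does not reach only later rows make up. A row lasts 1/8 s, in which the tool goes at most 62.5 mm and 10.7 degrees, less where a joint would pass 70% of its speed; a pose out of reach is approached as far as the arm can. A call with a number of a shift or a turn outside -1 to 1 is refused whole. A call with a gripper value outside its range is refused whole. OPENING is the finger opening in mm, from 0 to 85.4, set as the call begins (- or left out, the last holds). The fingers move at their own pace and stop on an object; the grip force is fixed at half the most. Time passes only in rows, so rows that repeat a pose let the fingers close. It gives the time, the measured TCP pose, the force, the opening and the grip force at its end, in the units of the state.
- ctrl.get_obs(): the state, without advancing time (a new reading comes with each control period).
- ctrl.camera(name): name is "scene" or "top"; returns a dict with "color" (480x640x3 uint8, red, green, blue), "range_z" (480x640 float32, m along the optical axis (not along the pixel's ray), 0 where there is no reading), "K" (3x3 intrinsics, pixels), "distortion" ([k1, k2, p1, p2, k3] as OpenCV has them; the pictures are not rectified), "pose" (4x4, takes a point from camera to world coordinates). Camera axes: x right, y down, z forward; pixel columns grow to the right and rows downward; lengths in m; the calibration is good to about 2 mm. A picture is of the moment at which its call begins.
- ctrl.hand_in(): hands the job in; it is judged then, once.
The state is a dict: "time_s": time; "q": joint angles; "dq": joint speeds; "joint_efforts": joint torques, N m; "eef_pos": TCP position; "eef_rot": TCP orientation; "wrist_force": force on the tool from outside, world axes, zero at the start; "torque": the same for the moment, N m; "opening": opening from 0.0 (shut) to 1.0 (fully open); "grasp_force": force on a finger pad.
Only numpy, scipy, OpenCV 4.12 (cv2) and the standard library are available. Lean on these libraries where they do the work, as an engineer would, in place of code of your own. Each camera call takes 0.05 s, during which the arm holds its last target. There are 200 camera calls.

## Working session

There is one attempt and no reset: what is moved stays moved. The work goes in short steps, Python scripts to look and compute and a shell command to move; the robot and the scene stay as the last step left them, time stands still between calls to the robot, and variables do not carry over. Pictures are saved under pics/ and viewed, at most 11 in all, crops included, and the job is handed in when it is done.

```bash
mkdir -p pics; cat > h.py <<'E'
import numpy as np,cv2
from bench import ctrl
def cloud(c):
    h,w=c["range_z"].shape
    uv=np.stack(np.meshgrid(np.arange(w),np.arange(h)),-1).reshape(-1,1,2).astype(np.float64)
    n=cv2.undistortPoints(uv,np.array(c["K"]),np.array(c["distortion"])).reshape(h,w,2)
    z=c["range_z"][...,None]
    P=np.concatenate([n*z,z],-1); T=np.array(c["pose"])
    return P@T[:3,:3].T+T[:3,3]
E
python3 - <<'E'
from h import *
for n in("top","scene"):
    c=ctrl.camera(n); np.savez(n+"0.npz",**{k:np.array(v) for k,v in c.items()})
    cv2.imwrite(f"pics/{n}0.png",c["color"][...,::-1]); print(n,np.array(c["pose"]).round(3).tolist())
o=ctrl.get_obs(); print(o)
E
```

```text
top [[0.017, -0.991, 0.136, 0.397], [-1.0, -0.016, 0.008, 0.155], [-0.006, -0.136, -0.991, 1.147], [0.0, 0.0, 0.0, 1.0]]
scene [[-0.697, -0.298, 0.653, -0.4], [-0.717, 0.319, -0.62, 1.082], [-0.024, -0.9, -0.436, 0.724], [0.0, 0.0, 0.0, 1.0]]
{'time_s': 0.1, 'q': array([ 1.03971420e+00,  1.81488779e-01,  1.60790450e+00, -1.11682057e-05,
        1.35378538e+00, -2.06294343e-01]), 'dq': array([-0.00126209, -0.00168979, -0.00362007,  0.00145731,  0.00141783,
        0.00056314]), 'joint_efforts': array([ 1.10320874e-03, -4.45875442e+01, -3.52242529e+01, -9.53706763e-05,
        4.19949240e-03, -5.21151787e-05]), 'eef_pos': array([0.18322215, 0.54452079, 0.23846353]), 'eef_rot': array([-2.80706346e-04,  1.61679821e-01,  9.86842949e-01, -7.41679097e-04]), 'wrist_force': array([ 0.92811058,  0.02741556, -1.28413108]), 'torque': array([0.0207021 , 0.00642203, 0.05161976]), 'grasp_force': 0.0, 'opening': 1.0003912881852226}
```

View pics/top0.png

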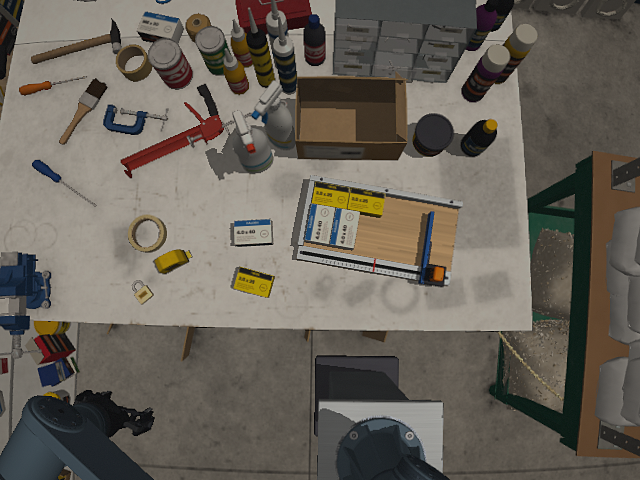

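View pics/scene0.png

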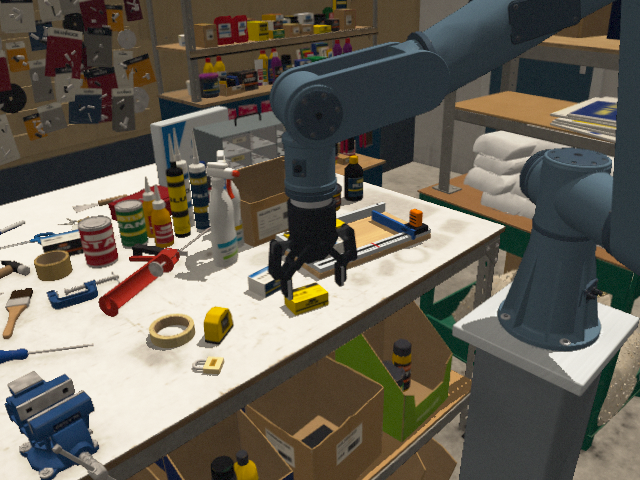

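The top view shows the loose box at about (252,232), the spare yellow box at (253,282) and the board centred near (380,230). The orange grip is at (435,273), the jaw at (428,235) and the red line at (375,265). The board's +y points left in the picture and its +x points up.

```bash
python3 - <<'E'
from h import *
c=np.load("top0.npz"); P=cloud(c); img=c["color"]; hsv=cv2.cvtColor(img,cv2.COLOR_RGB2HSV).astype(int)
print(c["K"].round(1).tolist())
H,S,V=[hsv[...,i] for i in range(3)]
def ray(uv,z):
    n=cv2.undistortPoints(np.array(uv,float).reshape(-1,1,2),c["K"],c["distortion"]).reshape(-1,2)
    d=np.c_[n,np.ones(len(n))]@c["pose"][:3,:3].T; o=c["pose"][:3,3]
    return o+d*((z-o[2])/d[:,2])[:,None]
def roi(u0,v0,u1,v1):
    m=np.zeros(H.shape,bool); m[v0:v1,u0:u1]=1; return m
def rect(m,name,z=None):
    p=P[m]; z=np.median(p[:,2]) if z is None else z
    vv,uu=np.nonzero(m); q=ray(np.c_[uu,vv],z)[:,:2]
    r=cv2.minAreaRect((q*1000).astype(np.float32)); print(name,m.sum(),"zmed",np.median(p[:,2]).round(4),"rect",np.round(r[0],1),np.round(r[1],1),round(r[2],1))
z=P[...,2]
t=roi(180,190,300,320); print("table z",np.median(z[roi(190,300,280,320)]),np.median(z[roi(230,180,280,205)]))
print("board z",np.median(z[roi(370,225,415,245)]))
rect(roi(225,210,285,255)&(z>0.025),"a3 depth",.04)
rect(roi(225,260,285,305)&(z>0.022),"spare depth",.035)
rect(roi(295,170,395,255)&(z>0.05)&(H>18)&(H<35)&(S>140),"b rows",.053)
rect(roi(300,200,365,252)&(z>0.047)&~((H>15)&(H<35)&(S>120)),"a1a2",.058)
rect(roi(415,255,455,290)&(z>0.075),"grip depth",.096)
rect(roi(415,255,455,290)&(H<15)&(S>150)&(V>150),"orange",.096)
rect(roi(410,205,440,265)&(H>100)&(H<125)&(S>120),"jaw",.051)
rect(roi(365,255,385,275)&((H<8)|(H>172))&(S>120),"red",.032)
rect(roi(285,165,475,300)&(z>0.011),"board depth",.018)
cv2.imwrite("pics/crop.png",cv2.resize(img[165:305,225:475],(800,448),interpolation=cv2.INTER_CUBIC)[...,::-1])
E
```

```text
[[441.9, 0.0, 319.4], [0.0, 441.9, 241.5], [0.0, 0.0, 1.0]]
table z -0.0010790927255215355 -0.0012360650740275148
board z 0.017398302960334622
a3 depth 951 zmed 0.0394 rect [560.8 327.5] [100.9 114.4] 9.4
spare depth 848 zmed 0.0346 rect [457.9 341. ] [121.7  77.3] 76.3
b rows 1128 zmed 0.0528 rect [660.6  92.1] [181.7  57.6] 80.7
a1a2 1988 zmed 0.0573 rect [583.2 133.8] [154.6 116.4] 80.7
grip depth 170 zmed 0.0939 rect [ 472.3 -114.3] [89.5 40.5] 74.9
orange 30 zmed 0.0942 rect [ 469.7 -124.3] [19.1 29.3] 79.6
jaw 277 zmed 0.0495 rect [ 562.3 -108.8] [ 19.  135.1] 84.0
red 18 zmed 0.0319 rect [493.2  25.5] [ 3.6 30.9] 82.0
board depth 13383 zmed 0.0315 rect [583.9  11.2] [496.8 346.6] 89.6
```

View pics/crop.png

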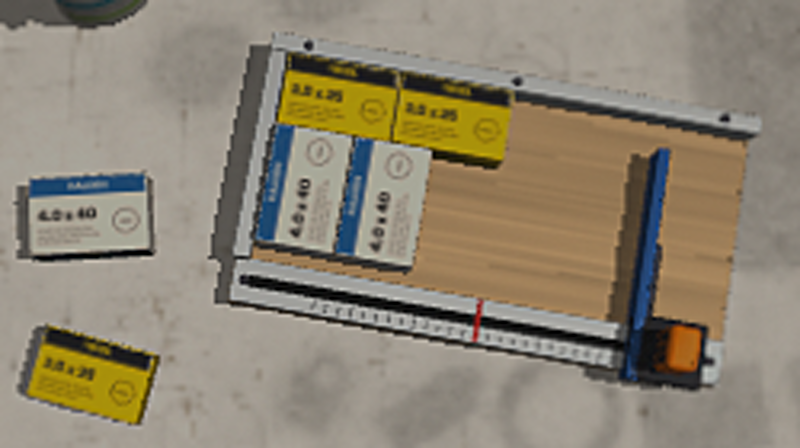

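The crop confirms the layout. Blue bands on a1 and a2 face board +y, and the loose box's band faces world +x, so I turn it about +81°. The board origin from the red line is about (584,10.6) mm with yaw about -9.3°, and the grip sits at board y of about -152 mm. Next I refine the box pose and board yaw.

```bash
cat >> h.py <<'E'
def ray(c,uv,z):
    n=cv2.undistortPoints(np.array(uv,float).reshape(-1,1,2),c["K"],c["distortion"]).reshape(-1,2)
    d=np.c_[n,np.ones(len(n))]@c["pose"][:3,:3].T; o=c["pose"][:3,3]
    return o+d*((z-o[2])/d[:,2])[:,None]
def brect(c,u0,v0,u1,v1,f,z,name,k=6):
    """upsampled mask f(H,S,V) -> largest contour -> min-area rect (mm) on plane z"""
    im=cv2.resize(c["color"][v0:v1,u0:u1],None,fx=k,fy=k,interpolation=cv2.INTER_CUBIC)
    H,S,V=[x.astype(int) for x in cv2.split(cv2.cvtColor(im,cv2.COLOR_RGB2HSV))]
    m=cv2.morphologyEx(f(H,S,V).astype(np.uint8),cv2.MORPH_CLOSE,np.ones((4*k,4*k)))
    m=cv2.morphologyEx(m,cv2.MORPH_OPEN,np.ones((k,k)))
    cs,_=cv2.findContours(m,cv2.RETR_EXTERNAL,cv2.CHAIN_APPROX_NONE)
    p=max(cs,key=cv2.contourArea).reshape(-1,2)
    w=ray(c,(p+.5)/k-.5+[u0,v0],z)[:,:2]*1000
    r=cv2.minAreaRect(w.astype(np.float32)); print(name,np.round(r[0],1),np.round(r[1],1),round(r[2],1)); return r
E
python3 - <<'E'
from h import *
c=dict(np.load("top0.npz")); hsv=cv2.cvtColor(c["color"],cv2.COLOR_RGB2HSV)
for v in (218,222,232,240,243,246): print(v,hsv[v,226:280:2].tolist() if v in(232,) else hsv[v,226:280:3,2].tolist())
for t in (185,195,205): brect(c,222,205,285,258,lambda H,S,V:(V>t)&(S<40)|((H>95)&(H<125)&(S>110)&(V>110)),.04,f"a3 {t}")
brect(c,222,205,285,258,lambda H,S,V:(H>95)&(H<125)&(S>110)&(V>100),.04,"a3 blue",6)
for t in (185,205): brect(c,300,200,365,250,lambda H,S,V:(V>t)&(S<40)|((H>95)&(H<125)&(S>110)&(V>110)),.058,f"a12 {t}")
brect(c,222,260,285,305,lambda H,S,V:(H>18)&(H<35)&(S>140),.035,"spare")
brect(c,360,205,425,270,lambda H,S,V:(H>5)&(H<25)&(S>60),.018,"wood")
# back-rail outer corners, track corners from crop picks (crop px/3.2 + offset)
q=lambda x,y:((x+.5)/3.2+224.5,(y+.5)/3.2+164.5)
a=ray(c,[q(275,33),q(762,120)],.048); d=a[0]-a[1]; print("back rail ends",a.round(4).tolist(),np.degrees(np.arctan2(d[1],d[0])))
a=ray(c,[q(240,280),q(625,337)],.032); d=a[0]-a[1]; print("track slot",a.round(4).tolist(),np.degrees(np.arctan2(d[1],d[0])))
E
```

```text
218 [167, 166, 168, 168, 168, 170, 170, 170, 172, 173, 177, 177, 179, 184, 182, 171, 164, 167]
222 [168, 169, 183, 108, 108, 108, 108, 129, 119, 129, 132, 108, 110, 110, 109, 81, 167, 165]
232 [[19, 26, 167], [19, 29, 167], [18, 27, 115], [19, 25, 83], [24, 25, 163], [20, 33, 153], [17, 28, 63], [20, 32, 160], [19, 34, 106], [18, 33, 131], [18, 26, 50], [19, 35, 154], [12, 27, 48], [15, 26, 60], [17, 33, 54], [28, 25, 171], [30, 23, 168], [13, 34, 141], [32, 24, 173], [28, 27, 172], [23, 31, 172], [17, 35, 151], [30, 22, 175], [18, 42, 73], [19, 26, 170], [20, 27, 168], [20, 23, 163]]
240 [160, 168, 81, 169, 159, 153, 155, 150, 169, 168, 167, 167, 167, 168, 168, 143, 166, 168]
243 [150, 172, 84, 173, 181, 183, 186, 190, 171, 139, 119, 75, 72, 22, 7, 24, 175, 168]
246 [157, 169, 180, 106, 50, 52, 99, 143, 142, 191, 188, 184, 181, 174, 176, 169, 168, 168]
a3 185 [597.8 325.9] [17.9 69.7] 3.4
a3 195 [595.9 322. ] [13.6 62.3] 3.6
a3 205 [595.9 322. ] [13.6 62.3] 3.6
a3 blue [595.2 336.6] [13.9 91.6] 4.2
a12 185 [587.  124.9] [25.2 92.4] 80.6
a12 205 [596.7 185.9] [14.4 91.8] 81.9
spare [444.6 327. ] [93.8 58.3] 76.2
wood [574.1 -25. ] [161.4 170.6] 0.2
back rail ends [[0.7209, 0.1892, 0.048], [0.6567, -0.2031, 0.048]] 80.70866007430801
track slot [[0.5227, 0.2134, 0.032], [0.4821, -0.0926, 0.032]] 82.44626257618333
```

```bash
python3 - <<'E'
from h import *
c=dict(np.load("top0.npz")); V=cv2.cvtColor(c["color"],cv2.COLOR_RGB2HSV)[...,2].astype(int)
hs=cv2.cvtColor(c["color"],cv2.COLOR_RGB2HSV)
print("cols"); 
for u in (238,246,254,262,268): print(u,V[214:250,u].tolist())
for v in (224,228,236,240): print(v,V[v,228:240].tolist(),V[v,262:278].tolist())
print("grip rows"); 
for v in (268,272,276): print(v,hs[v,418:450].tolist())
E
```

```text
cols
238 [168, 167, 166, 168, 168, 176, 123, 106, 108, 109, 109, 108, 129, 177, 170, 171, 143, 71, 63, 60, 167, 173, 161, 151, 162, 145, 159, 161, 171, 181, 115, 1, 50, 182, 169, 167]
246 [168, 167, 168, 168, 170, 180, 123, 108, 125, 129, 113, 105, 185, 173, 168, 169, 171, 109, 50, 82, 167, 170, 149, 155, 162, 162, 142, 170, 171, 188, 27, 8, 96, 177, 168, 166]
254 [168, 168, 168, 168, 173, 187, 109, 116, 138, 128, 108, 124, 180, 171, 171, 168, 79, 44, 54, 158, 172, 169, 169, 157, 151, 169, 168, 170, 178, 135, 24, 10, 191, 172, 168, 164]
262 [166, 165, 166, 167, 179, 120, 108, 110, 110, 108, 108, 168, 174, 168, 168, 170, 138, 162, 173, 167, 157, 174, 144, 149, 170, 167, 167, 171, 186, 72, 4, 98, 181, 168, 168, 168]
268 [168, 166, 169, 170, 182, 123, 110, 109, 109, 107, 113, 185, 172, 168, 168, 168, 170, 172, 151, 137, 142, 170, 170, 169, 168, 168, 168, 174, 178, 7, 5, 146, 176, 169, 168, 166]
224 [169, 177, 114, 78, 84, 106, 107, 111, 109, 109, 109, 108] [108, 107, 108, 106, 109, 112, 113, 119, 141, 90, 114, 171, 166, 165, 162, 164]
228 [171, 112, 73, 82, 86, 66, 165, 176, 171, 171, 1
[... 1152 characters left out ...]
15, 232, 174], [15, 225, 169], [15, 220, 169], [15, 216, 168], [16, 217, 168], [16, 211, 169], [16, 217, 175], [13, 233, 161], [108, 158, 29], [90, 6, 87], [38, 6, 162], [90, 4, 175], [95, 9, 175], [84, 7, 174]]
276 [[30, 9, 87], [110, 10, 78], [109, 67, 42], [107, 179, 84], [108, 162, 60], [108, 159, 53], [113, 72, 32], [0, 14, 18], [120, 24, 21], [100, 45, 17], [110, 81, 19], [12, 114, 38], [11, 132, 31], [10, 64, 24], [176, 81, 22], [13, 225, 84], [13, 238, 138], [13, 230, 174], [15, 217, 169], [16, 222, 168], [15, 216, 168], [16, 215, 167], [16, 208, 169], [16, 210, 175], [14, 224, 167], [10, 184, 93], [102, 174, 22], [83, 14, 75], [72, 10, 128], [68, 7, 142], [66, 8, 169], [80, 9, 178]]
```

```bash
python3 - <<'E'
from h import *
c=dict(np.load("top0.npz"))
L=ray(c,[(232.9,224),(233.6,240),(270.6,224),(271.3,240),(238,219.7),(268,218.6),(238,243.9),(268,242.1)],.04)[:,:2]*1000
an=lambda a,b:np.degrees(np.arctan2(*(a-b)[::-1]))
print(L.round(1).tolist()); print("yaw L,R",an(L[0],L[1]),an(L[2],L[3]),"top,bot",an(L[4],L[5])-90,an(L[6],L[7])-90)
m=[(L[i]+L[i+1])/2 for i in(0,2,4,6)]
print("LR mid",(m[0]+m[1])/2,"len",np.linalg.norm(m[0]-m[1]),"TB mid",(m[2]+m[3])/2,np.linalg.norm(m[2]-m[3]))
# plan
from scipy.spatial.transform import Rotation as R
o=ctrl.get_obs();q=o["eef_rot"];Rm=R.from_quat(q[[1,2,3,0]]).as_matrix();print("tool axes\n",Rm.round(3))
E
```

```text
[[591.3, 385.5], [550.0, 381.9], [592.7, 288.7], [551.6, 285.6], [602.6, 372.9], [606.6, 295.9], [540.2, 370.2], [546.1, 293.8]]
yaw L,R 5.058949242018371 4.3493530137132534 top,bot 2.948560095186494 4.393566532763245
LR mid [571.3911322  335.44466677] len 96.54890258687823 TB mid [573.87361331 333.18749373] 61.52286761983948
tool axes
 [[-0.948  0.319 -0.001]
 [ 0.319  0.948 -0.001]
 [ 0.    -0.002 -1.   ]]
```

The box centre is about (572.5,335) mm with yaw about +4.2°. Two transit calls first.

```bash
python3 -m handwheel '[[[-0.2,-0.03,0,0],[-0.4,-0.07,0,0],[-0.6,-0.1,0,0],[-0.8,-0.14,0,0],[-1,-0.17,0,0]]]' 76; python3 -m handwheel '[[[-0.25,-0.04,0,0],[-0.5,-0.08,0,0],[-0.75,-0.13,0,0],[-1,-0.17,0,0]]]'; python3 -m handwheel '[[[-0.06,-0.01,0.1,0.11],[-0.12,-0.02,0.2,0.22],[-0.18,-0.03,0.3,0.34],[-0.18,-0.03,0.4,0.45],[-0.18,-0.03,0.5,0.56],[-0.18,-0.03,0.5,0.67],[-0.18,-0.03,0.5,0.78],[-0.18,-0.03,0.5,0.782],[-0.18,-0.03,0.5,0.782]]]'
```

```text
time_s: 0.72
eef_pos: [0.363, 0.4479, 0.2388]
eef_rot: [-0.0, 0.162, 0.987, -0.0]
wrist_force: [0.9, 0.0, -0.6]
opening: 0.891
grasp_force: 0.0
time_s: 1.23
eef_pos: [0.5419, 0.3518, 0.2387]
eef_rot: [-0.0, 0.162, 0.987, -0.0]
wrist_force: [-0.1, 0.4, 0.2]
opening: 0.888
grasp_force: 0.0
time_s: 2.35
eef_pos: [0.5729, 0.3356, 0.1391]
eef_rot: [-0.0, 0.68, 0.733, -0.0]
wrist_force: [0.6, 0.8, 0.4]
opening: 0.89
grasp_force: 0.0
```

```bash
cat >> h.py <<'E'
from scipy.spatial.transform import Rotation as R
def go(x,y,z,ang):
    """print rows needed to reach world x,y,z (mm), tool-y angle ang deg"""
    o=ctrl.get_obs();q=o["eef_rot"];M=R.from_quat(q[[1,2,3,0]]).as_matrix();p=o["eef_pos"]*1000
    a=np.degrees(np.arctan2(M[1,1],M[0,1])); s=M.T@(np.array([x,y,z])-p)/200
    print("at",p.round(1),"ang",a.round(2),"t",round(o["time_s"],2),"need",s.round(4),"twist",round(np.radians((a-ang+90)%180-90)/1.5,4))
E
python3 -c "
from h import *
go(572.5,335,14,4.2)"
```

```text
at [572.9 335.6 139.1] ang 4.36 t 2.35 need [-0.0029 -0.0022  0.6253] twist 0.0018
```

```bash
python3 -m handwheel '[[[0,0,0.15,0],[0,0,0.3,0],[0,0,0.42,0],[0,0,0.52,0],[0,0,0.58,0],[0,0,0.62,0],[0,0,0.62,0]]]'; python3 -m handwheel '[[[0,0,0,0],[0,0,0,0],[0,0,0,0],[0,0,0,0],[0,0,0,0],[0,0,0,0]]]' 40;  python3 -m handwheel '[[[0,0,-0.1,0],[0,0,-0.2,0],[0,0,-0.3,0],[0,0,-0.4,0],[0,0,-0.5,0],[0,0,-0.5,0]]]'
python3 - <<'E'
from h import *
b=np.array([584.0,10.6]);t=np.radians(-9.3);Rb=np.array([[np.cos(t),-np.sin(t)],[np.sin(t),np.cos(t)]])
w=b+Rb@[-18,6]; print(w); go(w[0],w[1],120,80.7)
E
```

```text
time_s: 3.22
eef_pos: [0.573, 0.3357, 0.0151]
eef_rot: [-0.0, 0.681, 0.733, -0.0]
wrist_force: [0.1, -0.4, -0.1]
opening: 0.888
grasp_force: 0.0
time_s: 3.98
eef_pos: [0.5741, 0.3361, 0.0166]
eef_rot: [0.001, 0.681, 0.732, 0.001]
wrist_force: [0.9, 0.1, 6.0]
opening: 0.714
grasp_force: 68.4
time_s: 4.72
eef_pos: [0.5747, 0.3363, 0.1182]
eef_rot: [0.001, 0.681, 0.732, 0.002]
wrist_force: [-0.8, 0.5, -3.3]
opening: 0.716
grasp_force: 67.8
[567.20622003  19.43000308]
at [574.7 336.3 118.2] ang 4.18 t 4.72 need [-1.5774 -0.1526 -0.0117] twist -0.8903
```

```bash
python3 -m handwheel '[[[-0.2,-0.02,0,0],[-0.4,-0.04,0,0],[-0.6,-0.06,0,0],[-0.8,-0.08,0,0]]]'; python3 -m handwheel '[[[-0.12,-0.01,0,-0.1],[-0.24,-0.02,0,-0.2],[-0.36,-0.04,0,-0.3],[-0.48,-0.05,0,-0.4],[-0.6,-0.06,0,-0.5],[-0.7,-0.07,0,-0.6],[-0.777,-0.075,0,-0.7],[-0.777,-0.075,0,-0.8],[-0.777,-0.075,0,-0.89],[-0.777,-0.075,0,-0.89]]]'; python3 -m handwheel '[[[0,0,0,0],[0,0,0,0]]]'
python3 - <<'E'
from h import *
go(567.2,19.4,120,80.7)
for n in("top","scene"):
    c=ctrl.camera(n); np.savez(n+"1.npz",**{k:np.array(v) for k,v in c.items()})
    cv2.imwrite(f"pics/{n}1.png",c["color"][...,::-1])
im=cv2.imread("pics/scene1.png")[180:300,220:440]; im2=cv2.imread("pics/top1.png")[165:305,285:475]
cv2.imwrite("pics/both1.png",np.vstack([cv2.resize(im,(550,300)),cv2.resize(im2,(550,300))]))
E
```

```text
time_s: 5.22
eef_pos: [0.568, 0.1736, 0.1144]
eef_rot: [-0.0, 0.681, 0.732, -0.001]
wrist_force: [0.2, -0.2, -3.5]
opening: 0.714
grasp_force: 67.5
time_s: 6.48
eef_pos: [0.5646, 0.0188, 0.1146]
eef_rot: [-0.001, 0.082, 0.997, 0.0]
wrist_force: [0.0, -0.8, -3.0]
opening: 0.714
grasp_force: 67.5
time_s: 6.72
eef_pos: [0.565, 0.0189, 0.1151]
eef_rot: [-0.0, 0.082, 0.997, 0.0]
wrist_force: [0.0, -0.3, -2.9]
opening: 0.718
grasp_force: 67.5
at [565.   18.9 115.1] ang 80.6 t 6.72 need [-0.0102  0.004  -0.0244] twist -0.0012
```

View pics/both1.png

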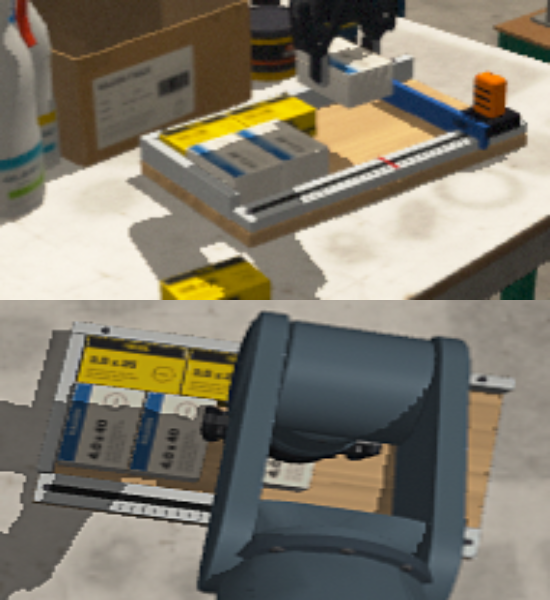

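The held box has its blue band towards +y and hangs over the third place, clear of the yellow row and a2. Next I descend.

```bash
python3 -m handwheel '[[[0,0,0.1,0],[0,0,0.2,0],[0,0,0.28,0],[0,0,0.34,0],[0,0,0.36,0],[0,0,0.38,0],[0,0,0.38,0]]]'; python3 -m handwheel '[[[0,0,0.01,0],[0,0,0.015,0],[0,0,0.02,0],[0,0,0.02,0]]]'
python3 - <<'E'
from h import *
go(567.2,19.4,34.6,80.7)
c=ctrl.camera("scene"); cv2.imwrite("pics/s2.png",cv2.resize(c["color"][200:290,260:400][...,::-1],(700,450),interpolation=cv2.INTER_CUBIC))
E
```

```text
time_s: 7.7
eef_pos: [0.5653, 0.0189, 0.0395]
eef_rot: [0.0, 0.081, 0.997, -0.0]
wrist_force: [0.1, 0.0, -3.7]
opening: 0.713
grasp_force: 67.5
time_s: 8.2
eef_pos: [0.5651, 0.0189, 0.0352]
eef_rot: [-0.0, 0.081, 0.997, -0.0]
wrist_force: [-0.1, 0.3, -4.1]
opening: 0.715
grasp_force: 67.5
at [565.1  18.9  35.2] ang 80.67 t 8.2 need [-0.0099  0.0043  0.0032] twist -0.0003
```

View pics/s2.png

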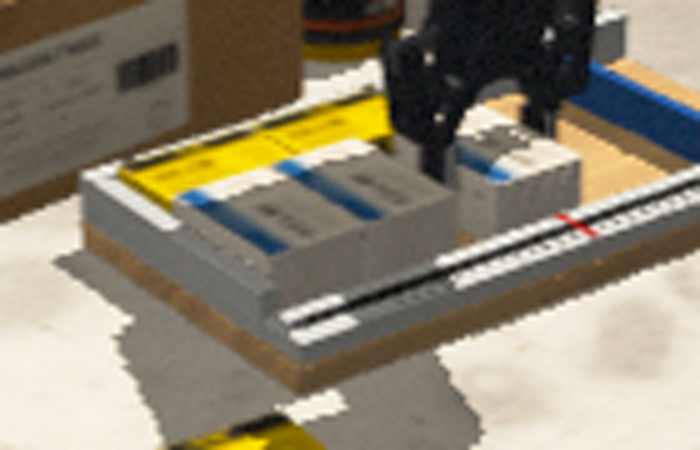

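The box hangs just above the board with a finger in the gap to a2. Next I slide it towards the yellow row in small steps.

```bash
python3 -m handwheel '[[[-0.01,0,0,0],[-0.015,0,0,0],[-0.02,0,0,0],[-0.02,0,0,0]]]'; python3 -m handwheel '[[[-0.005,0,0,0],[-0.005,0,0,0]]]';python3 -m handwheel '[[[-0.005,0,0,0],[-0.005,0,0,0]]]'
```

```text
time_s: 8.75
eef_pos: [0.5692, 0.0182, 0.0353]
eef_rot: [0.0, 0.081, 0.997, -0.0]
wrist_force: [0.5, -0.3, -3.6]
opening: 0.715
grasp_force: 67.5
time_s: 9.0
eef_pos: [0.5702, 0.018, 0.0353]
eef_rot: [0.0, 0.081, 0.997, -0.0]
wrist_force: [0.4, -0.3, -3.8]
opening: 0.717
grasp_force: 67.5
time_s: 9.25
eef_pos: [0.5712, 0.0179, 0.0353]
eef_rot: [0.0, 0.081, 0.997, -0.0]
wrist_force: [-0.7, -1.0, -3.9]
opening: 0.713
grasp_force: 67.5
```

```bash
python3 -m handwheel '[[[-0.005,0,0,0],[-0.005,0,0,0]]]';python3 -m handwheel '[[[-0.005,0,0,0],[-0.005,0,0,0]]]'
```

```text
time_s: 9.5
eef_pos: [0.5722, 0.0177, 0.0353]
eef_rot: [0.0, 0.081, 0.997, -0.0]
wrist_force: [-0.2, -0.2, -3.6]
opening: 0.716
grasp_force: 67.5
time_s: 9.75
eef_pos: [0.5728, 0.0176, 0.0352]
eef_rot: [-0.0, 0.081, 0.997, -0.0]
wrist_force: [-1.3, 0.5, -4.1]
opening: 0.714
grasp_force: 67.5
```

```bash
python3 -m handwheel '[[[-0.003,0,0,0],[-0.003,0,0,0]]]';python3 -m handwheel '[[[0,0,0.005,0],[0,0,0.01,0],[0,0,0.01,0]]]'
```

```text
time_s: 10.0
eef_pos: [0.5735, 0.0175, 0.0351]
eef_rot: [-0.0, 0.081, 0.997, 0.0]
wrist_force: [-0.8, -0.3, -4.2]
opening: 0.709
grasp_force: 67.6
time_s: 10.38
eef_pos: [0.5737, 0.0175, 0.0346]
eef_rot: [-0.0, 0.081, 0.997, -0.0]
wrist_force: [-6.9, -0.8, 9.5]
opening: 0.71
grasp_force: 68.9
```

The box is seated at z = 34.6 mm as predicted, and the force shows contact with the yellow row. I relax the load and then open the fingers.

```bash
python3 -m handwheel '[[[0.003,0,-0.006,0],[0.003,0,-0.006,0]]]';python3 -m handwheel '[[[0,0,0,0],[0,0,0,0],[0,0,0,0],[0,0,0,0]]]' 74; python3 -m handwheel '[[[0,0,-0.1,0],[0,0,-0.25,0],[0,0,-0.45,0],[0,0,-0.65,0],[0,0,-0.7,0]]]'; python3 -m handwheel '[[[0.2,0.2,0,0],[0.4,0.4,0,0],[0.6,0.6,0,0],[0.8,0.8,0,0],[0.8,0.8,0,0]]]' 0
```

```text
time_s: 10.62
eef_pos: [0.5736, 0.0175, 0.0347]
eef_rot: [0.001, 0.081, 0.997, -0.0]
wrist_force: [-0.1, 0.3, -1.0]
opening: 0.712
grasp_force: 67.5
time_s: 11.12
eef_pos: [0.5732, 0.0176, 0.0346]
eef_rot: [0.0, 0.081, 0.997, -0.0]
wrist_force: [0.3, -0.7, -0.1]
opening: 0.868
grasp_force: 0.0
time_s: 11.75
eef_pos: [0.5752, 0.0173, 0.1792]
eef_rot: [0.004, 0.081, 0.997, -0.0]
wrist_force: [-0.9, -0.5, -0.6]
opening: 0.864
grasp_force: 0.0
time_s: 12.38
eef_pos: [0.4382, 0.2039, 0.174]
eef_rot: [-0.001, 0.079, 0.997, 0.0]
wrist_force: [0.9, 0.5, 0.1]
opening: 0.003
grasp_force: 0.0
```

```bash
python3 - <<'E'
from h import *
c=ctrl.camera("top"); np.savez("top3.npz",**{k:np.array(v) for k,v in c.items()})
cv2.imwrite("pics/t3.png",cv2.resize(c["color"][165:300,290:475][...,::-1],(740,540),interpolation=cv2.INTER_CUBIC))
E
```

```text
(no output)
```

View pics/t3.png

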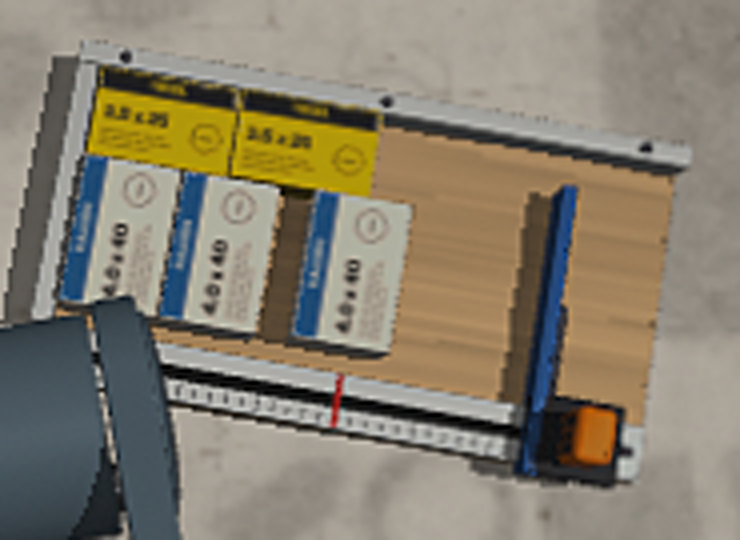

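The third box sits flat, parallel and against the yellow row, with about 25 mm of gap to a2 as intended. The stop is still open, with the grip at crop (597,437). I go round to the grip's -y side with the fingers shut.

```bash
python3 -m handwheel '[[[0,-0.25,0,0],[0,-0.5,0,0],[0,-0.75,0,0],[0,-1,0,0],[0,-1,0,0]]]' 0; python3 -m handwheel '[[[0,-0.25,0,0],[0,-0.5,0,0],[0,-0.7,0,0],[0,-0.85,0,0],[0,-0.9,0,0],[0,-0.9,0,0]]]'
python3 -c "
from h import *
go(461.2,-170,72,80.7)"
```

```text
time_s: 13.05
eef_pos: [0.4088, -0.0001, 0.1747]
eef_rot: [0.0, 0.085, 0.996, -0.001]
wrist_force: [-0.3, 0.4, 0.3]
opening: 0.002
grasp_force: 0.0
time_s: 13.8
eef_pos: [0.3796, -0.1736, 0.1743]
eef_rot: [-0.0, 0.082, 0.997, 0.0]
wrist_force: [-0.1, 0.6, -0.1]
opening: 0.0
grasp_force: 0.0
at [ 379.6 -173.6  174.3] ang 80.6 t 13.8 need [-0.4     0.0843  0.5115] twist -0.0012
```

```bash
python3 -m handwheel '[[[-0.2,0.04,0,0],[-0.4,0.08,0,0],[-0.4,0.084,0.15,0],[-0.4,0.084,0.3,0],[-0.4,0.084,0.42,0],[-0.4,0.084,0.5,0],[-0.4,0.084,0.51,0],[-0.4,0.084,0.51,0]]]'
python3 - <<'E'
from h import *
go(461.2,-170,72,80.7)
c=ctrl.camera("scene"); cv2.imwrite("pics/s4.png",cv2.resize(c["color"][190:280,300:450][...,::-1],(750,450),interpolation=cv2.INTER_CUBIC))
E
```

```text
time_s: 14.8
eef_pos: [0.4617, -0.1699, 0.0731]
eef_rot: [0.0, 0.081, 0.997, -0.0]
wrist_force: [-0.1, 0.5, 0.2]
opening: -0.002
grasp_force: 0.0
at [ 461.7 -169.9   73.1] ang 80.7 t 14.8 need [ 0.0025 -0.0007  0.0056] twist -0.0
```

View pics/s4.png

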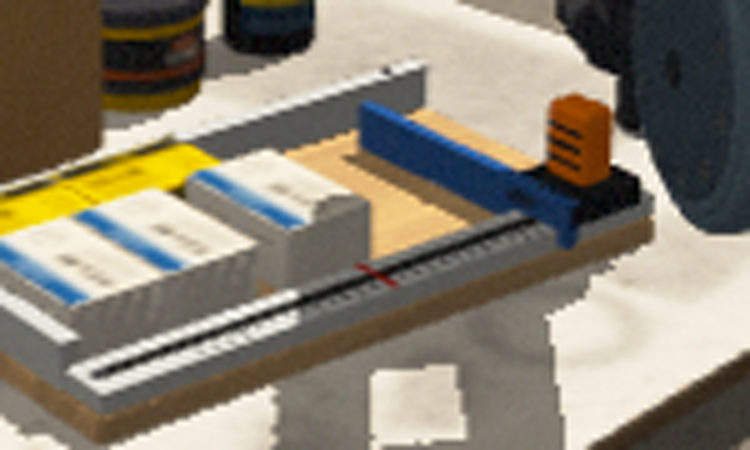

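The grip is at (580,140) in the crop, with the gripper behind it, clear of the jaw and boxes. I advance gently and watch the force.

```bash
python3 -m handwheel '[[[0,0.025,0,0],[0,0.05,0,0],[0,0.075,0,0],[0,0.1,0,0]]]'; python3 -m handwheel '[[[0,0.015,0,0],[0,0.03,0,0],[0,0.045,0,0],[0,0.06,0,0],[0,0.075,0,0]]]'; python3 -m handwheel '[[[0,0.03,0,0],[0,0.06,0,0],[0,0.09,0,0],[0,0.12,0,0],[0,0.15,0,0],[0,0.18,0,0],[0,0.2,0,0],[0,0.2,0,0]]]'
python3 - <<'E'
from h import *
c=ctrl.camera("scene"); 
cv2.imwrite("pics/s5.png",cv2.resize(c["color"][190:280,300:450][...,::-1],(750,450),interpolation=cv2.INTER_CUBIC))
b=np.array([584.0,10.6]);t=np.radians(-9.3);Rb=np.array([[np.cos(t),-np.sin(t)],[np.sin(t),np.cos(t)]])
print(Rb.T@(ctrl.get_obs()["eef_pos"][:2]*1000-b))
E
```

```text
time_s: 15.35
eef_pos: [0.4645, -0.1499, 0.0726]
eef_rot: [0.0, 0.081, 0.997, -0.0]
wrist_force: [0.1, -3.7, -0.4]
opening: 0.002
grasp_force: 1.9
time_s: 15.98
eef_pos: [0.4669, -0.1353, 0.0725]
eef_rot: [-0.0, 0.081, 0.997, -0.0]
wrist_force: [-2.1, -3.1, 2.5]
opening: 0.001
grasp_force: 1.6
time_s: 16.98
eef_pos: [0.4734, -0.0952, 0.0723]
eef_rot: [0.0, 0.081, 0.997, 0.0]
wrist_force: [-0.5, -0.8, -0.5]
opening: -0.004
grasp_force: 0.0
[ -92.02926682 -122.46090705]
```

View pics/s5.png

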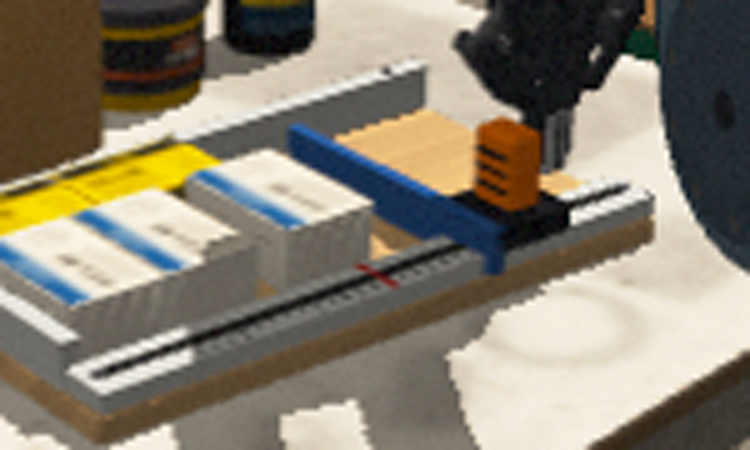

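The gripper pushes the grip cleanly and the jaw moves along. I continue slowly, and slower still once it meets the box.

```bash
python3 -m handwheel '[[[0,0.03,0,0],[0,0.06,0,0],[0,0.09,0,0],[0,0.12,0,0],[0,0.14,0,0],[0,0.155,0,0],[0,0.165,0,0]]]'; python3 -m handwheel '[[[0,0.01,0,0],[0,0.02,0,0],[0,0.03,0,0],[0,0.04,0,0],[0,0.05,0,0],[0,0.06,0,0]]]';  python3 -m handwheel '[[[0,0.01,0,0],[0,0.02,0,0],[0,0.03,0,0],[0,0.04,0,0],[0,0.05,0,0]]]'
python3 - <<'E'
from h import *
b=np.array([584.0,10.6]);t=np.radians(-9.3);Rb=np.array([[np.cos(t),-np.sin(t)],[np.sin(t),np.cos(t)]])
print(Rb.T@(ctrl.get_obs()["eef_pos"][:2]*1000-b))
E
```

```text
time_s: 17.9
eef_pos: [0.4786, -0.0632, 0.0724]
eef_rot: [-0.0, 0.081, 0.997, 0.0]
wrist_force: [-0.0, -1.8, -2.5]
opening: -0.002
grasp_force: 1.5
time_s: 18.65
eef_pos: [0.4805, -0.0518, 0.0725]
eef_rot: [-0.0, 0.081, 0.997, -0.0]
wrist_force: [-0.8, -5.0, -3.2]
opening: -0.002
grasp_force: 2.5
time_s: 19.27
eef_pos: [0.4821, -0.0419, 0.0725]
eef_rot: [-0.0, 0.081, 0.997, -0.0]
wrist_force: [-2.0, -4.9, -2.2]
opening: 0.001
grasp_force: 2.6
[-92.11540538 -68.27965386]
```

Still 5 N. It needs roughly 9 to 10 mm more, so I use finer steps.

```bash
python3 -m handwheel '[[[0,0.007,0,0],[0,0.014,0,0],[0,0.02,0,0],[0,0.025,0,0],[0,0.03,0,0]]]'; python3 -m handwheel '[[[0,0.005,0,0],[0,0.005,0,0]]]';python3 -m handwheel '[[[0,0.005,0,0],[0,0.005,0,0]]]'
python3 - <<'E'
from h import *
b=np.array([584.0,10.6]);t=np.radians(-9.3);Rb=np.array([[np.cos(t),-np.sin(t)],[np.sin(t),np.cos(t)]])
print(Rb.T@(ctrl.get_obs()["eef_pos"][:2]*1000-b))
c=ctrl.camera("scene"); np.savez("scene6.npz",**{k:np.array(v) for k,v in c.items()})
cv2.imwrite("pics/s6.png",cv2.resize(c["color"][200:280,260:400][...,::-1],(790,450),interpolation=cv2.INTER_CUBIC))
E
```

```text
time_s: 19.9
eef_pos: [0.483, -0.036, 0.0724]
eef_rot: [-0.0, 0.081, 0.997, -0.0]
wrist_force: [-1.0, -4.7, -1.9]
opening: -0.004
grasp_force: 2.6
time_s: 20.15
eef_pos: [0.4831, -0.0351, 0.0724]
eef_rot: [-0.0, 0.081, 0.997, -0.0]
wrist_force: [-1.1, -5.3, -2.5]
opening: -0.002
grasp_force: 2.8
time_s: 20.4
eef_pos: [0.4833, -0.0343, 0.0725]
eef_rot: [-0.0, 0.081, 0.997, -0.0]
wrist_force: [-2.7, -6.5, -3.2]
opening: -0.002
grasp_force: 3.2
[-92.12085611 -60.56703576]
```

View pics/s6.png

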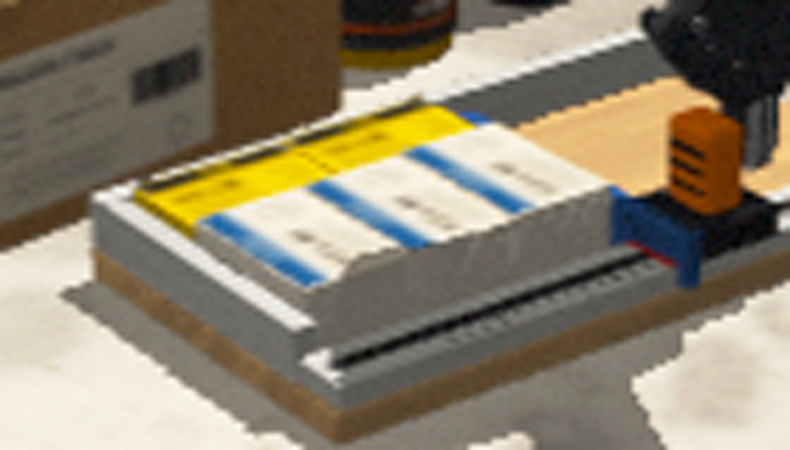

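The jaw is almost at the red line, with red just showing under it at (640,245), and the row is nearly closed. I go on in sub-millimetre steps until the force rises.

```bash
for i in 1; do python3 -m handwheel '[[[0,0.004,0,0],[0,0.004,0,0]]]'; python3 -m handwheel '[[[0,0.004,0,0],[0,0.004,0,0]]]'; python3 -m handwheel '[[[0,0.004,0,0],[0,0.004,0,0]]]'; done | grep -E 'pos|force'
```

```text
eef_pos: [0.4834, -0.0337, 0.0724]
wrist_force: [-2.4, -7.2, -1.7]
grasp_force: 3.7
eef_pos: [0.4835, -0.0329, 0.0724]
wrist_force: [-2.7, -6.6, -2.1]
grasp_force: 3.7
eef_pos: [0.4836, -0.0326, 0.0724]
wrist_force: [-3.0, -9.7, -2.6]
grasp_force: 5.0
```

```bash
(python3 -m handwheel '[[[0,0.003,0,0],[0,0.003,0,0]]]'; python3 -m handwheel '[[[0,0.003,0,0],[0,0.003,0,0]]]')| grep -E 'pos|force'
python3 - <<'E'
from h import *
c=ctrl.camera("top")
cs=ctrl.camera("scene")
a=cv2.resize(c["color"][165:290,290:475],(444,300),interpolation=cv2.INTER_CUBIC)
b=cv2.resize(cs["color"][215:280,300:400],(444,290),interpolation=cv2.INTER_CUBIC)
cv2.imwrite("pics/b7.png",np.vstack([a,b])[...,::-1])
b=np.array([584.0,10.6]);t=np.radians(-9.3);Rb=np.array([[np.cos(t),-np.sin(t)],[np.sin(t),np.cos(t)]])
print(Rb.T@(ctrl.get_obs()["eef_pos"][:2]*1000-b))
E
```

```text
eef_pos: [0.4836, -0.0325, 0.0725]
wrist_force: [-4.3, -12.1, -1.2]
grasp_force: 6.4
eef_pos: [0.4836, -0.0325, 0.0725]
wrist_force: [-5.1, -15.1, -2.6]
grasp_force: 7.9
[-92.12689403 -58.7781789 ]
```

View pics/b7.png

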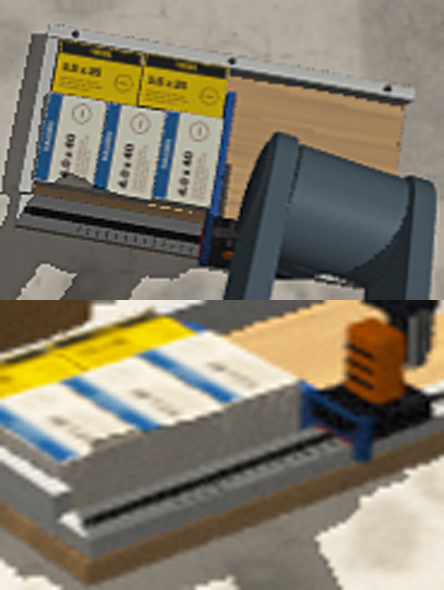

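The row is closed. The jaw is at the red line, motion stopped firmly at 15 N, and the TCP is at -58.8 mm against -58.5 mm expected. I back off, lift, check and hand in.

```bash
(python3 -m handwheel '[[[0,-0.02,0,0],[0,-0.08,0,0],[0,-0.2,0,0],[0,-0.3,0,0],[0,-0.3,-0.15,0],[0,-0.3,-0.4,0],[0,-0.3,-0.6,0],[0,-0.3,-0.6,0]]]'; python3 -m handwheel '[[[0.2,-0.2,0,0],[0.4,-0.4,0,0],[0.6,-0.6,0,0],[0.6,-0.6,0,0]]]') | grep -E 'pos|force|time'
python3 - <<'E'
from h import *
c=ctrl.camera("top")
cv2.imwrite("pics/t8.png",cv2.resize(c["color"][165:300,220:475][...,::-1],(790,418),interpolation=cv2.INTER_CUBIC))
E
```

```text
time_s: 22.8
eef_pos: [0.4768, -0.0905, 0.1963]
wrist_force: [0.5, -0.1, -0.2]
grasp_force: 0.0
time_s: 23.3
eef_pos: [0.3339, -0.1899, 0.1915]
wrist_force: [-0.1, -0.0, 0.4]
grasp_force: 0.0
```

View pics/t8.png

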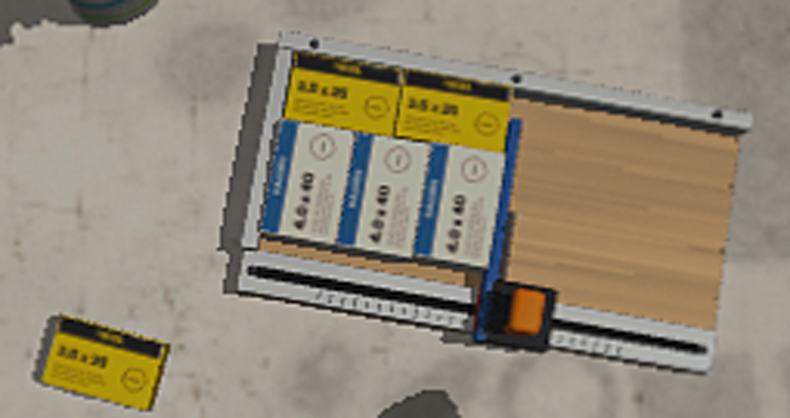

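The layer is closed with no visible gaps. The jaw is snug at the red line at (485,310), and the spare box has not moved.

```bash
python3 -c "
from bench import ctrl
print(ctrl.hand_in())"
```

```text
the job is handed in; nothing more can be done
None
```

The job is handed in at about 23 s: the loose box is set as third in the front row against the yellow row, and the end stop is closed at the red line with no visible gaps, pushed with at most about 16 N; the verdict was not shown.

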